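# Put a washed measuring cylinder upside down on the drying peg

### The job

The washed measuring cylinder is lying on its side on the draining mat. Pick it up, turn it mouth down and put it over the tallest peg of the sloping draining rack, lowering it gently until its closed end rests on the peg's tip, then let go and draw the hand away. Do not drop it or press it hard on the peg, and leave the other ware where it stands.

Things in the scene. Friction and masses are not known exactly. Their poses are not given: they have to be found in the camera images.
- cylinder: Milky measuring cylinder 150 mm long, 70-120 g: round tube, outer diameter 30 mm, inner 25 mm, on a six-sided foot 50 mm across flats, 9 mm thick. Origin: centre of the foot's underside; z axis from foot to open mouth. Inside 140 mm deep. It lies on a flat of the foot and the edge of its mouth, axis sloping 4 degrees down to the mouth, which points to -x within 35 degrees.
- cyl_mouth (a point): Centre of the cylinder's open mouth, 150 mm from its origin along its z axis. Axes as the cylinder's.
- cyl_floor (a point): Centre of the inside of the cylinder's closed end, 10 mm from its origin along its z axis. Axes as the cylinder's.
- rack: Fixed rack (sizes in mm): steel plate 310 wide (y), 170 long, sloping 25 degrees down to its +x side (trough), upper face 56 above the bench at the middle, rims 14 high. Origin: on the bench under it. Pegs stand square to the plate: they lean 25 degrees to its +x. Upper row: 3 pegs 95 apart, the tallest in any place, two 85 high, one of these under a beaker 51 wide, 88 high. Lower row: 4 pegs 55 high.
- post: The tallest peg, fixed, diameter 14 mm, round tip. Origin: on its axis at the plate's upper face; z axis up along the peg, x axis down the slope. It is a stiff push fit in a rubber socket (28 mm wide, 8 mm high) and stands 147 to 187 mm out of the plate, different each time and not told: look or feel for it. A push of under 30 N does not shift it.
- beaker: Bystander: glass beaker, 72 mm wide, 85 mm high, standing on the bench. Origin at the centre of its underside.
- pot: Bystander: clear specimen pot with a screw cap, 56 mm wide, about 75 mm high. Origin at the centre of its underside.
- wash_bottle: Bystander: white wash bottle, 68 mm wide, 152 mm high with its blue spout. Origin at the centre of its underside.
Not all that is in view belongs to the job. What is shaped like the cylinder but orange is not meant.

How it is judged:
By the outcome, as a careful person would: the job done as asked, in the order asked, and still so for the second after the job is handed in, with the robot touching nothing.
It also fails if it takes over 64 s, if anything falls off the work surface, if the arm or the gripper's body presses on something with over 40 N, if the wrist force passes 120 N, or if a joint passes its speed limit or range.

### The arm

A 6-joint arm with a two-finger parallel gripper is mounted at the origin on the work surface. World frame = base frame: x ahead of the robot, y to its left, z up, the work surface at z = 0. Lengths are in m, angles in rad, forces in N, time in s.
With the tool pointing down it reaches from about 0.375 to 0.975 m from the base axis. Payload 3.8 kg.
Tool frame: the origin (TCP) lies at the very end of the fingers, on their centre line; the grasp point (between the pads) lies 19 mm behind it; x points along the fingers, y is the direction in which the jaws open and shut, and the axes are right-handed (so a half turn about x gives the same grasp; the last joint's range is limited). The gripper opens to 85 mm and grips with 20 to 120 N. Pads are 22 mm wide; open, the fingers measure 114 mm over their backs; the gripper's body (76 mm by 85 mm) begins 54 mm behind the grasp point. The pads swing forward as they close: fully open they stand 13 mm farther back than shut.
Start: joints at [-1.243, 0.264, 1.604, -0, 1.274, -0.037], TCP at [0.241, -0.631, 0.231] pointing down, gripper open.
Joint ranges: [-2.63, 2.63], [-0.94, 2.18], [0.31, 2.57], [-1.31, 4.45], [0, 2.66], [-2.55, 2.55]. Speed limits (rad/s): [2.57, 2.57, 3.14, 3.14, 3.14, 3.14].

### API

Orientations are given as a unit quaternion [w, x, y, z].
In Python, from station import arm gives the robot as it stands.
- The arm moves only by the tool arm_command, never from a script. Its argument "commands" is a list of rows, each a list of 7 numbers: the shift along the tool's x, y, z each as a share of 0.5 m, from -1 to 1, then the turn, a rotation vector about the tool's x, y, z each as a share of 45 degrees, from -1 to 1, then the finger opening in mm, from 0 to 85.4. In form: [[dx, dy, dz, rx, ry, rz, claw], ...]. A call has 1 to 12 rows; each row is the pose to reach, as a shift and turn from the pose measured when the call began, along the tool's axes at that moment; what a row does not reach only later rows make up. A row lasts 1/12 s, in which the tool goes at most 41.7 mm and 7.16 degrees, less where a joint would pass 70% of its speed; a pose out of reach is approached as far as the arm can. A call with a number of a shift or a turn outside -1 to 1 is refused whole. A call with a gripper value outside its range is refused whole. The fingers move at their own pace and stop on an object; the grip force is fixed at half the most. Time passes only in rows, so rows that repeat a pose let the fingers close. It gives the time, the measured TCP pose, the force and the opening at its end, in the units of the state.
- arm.read_state(): the state, without advancing time (a new reading comes with each control period).
- arm.capture(name): name is "scene" or "top" or "wrist"; returns a dict with "image" (384x512x3 uint8, blue, green, red), "range_z" (384x512 float32, m along the optical axis (not along the pixel's ray), 0 where there is no reading), "fx", "fy", "cx", "cy" (pixels), "distortion" ([k1, k2, p1, p2, k3] as OpenCV has them; the pictures are not rectified), "R" (3x3) and "t" (3): a world point X has camera coordinates R X + t; the wrist camera has in their place "T_tool_cam" (4x4, takes a point from camera to tool coordinates, whose origin is the TCP and whose axes are the tool frame's). Camera axes: x right, y down, z forward; pixel columns grow to the right and rows downward; lengths in m; the calibration is good to about 2 mm. A picture is of the moment at which its call begins: read the wrist's pose just before it.
- arm.sign_off(): hands the job in, once; it reports no verdict.
The state is a dict: "t": time; "joint_pos": joint angles; "dq": joint speeds; "tau": joint torques, N m; "tcp_pos": TCP position; "tool_rot": TCP orientation; "contact_force": force on the tool from outside, world axes, zero at the start; "wrist_torque": the same for the moment, N m; "finger_gap": finger opening in m.
Only numpy, scipy, OpenCV 4.12 (cv2) and the standard library are available. Lean on these libraries where they do the work, as an engineer would, in place of code of your own. Each camera call takes 0.05 s, during which the arm holds its last target.

## Working session

There is one attempt and no reset: what is moved stays moved. The work goes in short steps, Python scripts to look and compute and a tool call to move; the robot and the scene stay as the last step left them, time stands still between calls to the robot, and variables do not carry over. Pictures are saved under pics/ and viewed, and the job is handed in when it is done.

Besides the shell and the picture viewer there is one more tool, called after "Call:" in YAML: its name, and indented under it one key for each argument. arm_command: Moves the arm, as the interface text tells. Shift numbers are shares of 0.5 m and turn numbers shares of 45 degrees, none past 1 either way. Its arguments: {"type":"object","properties":{"commands":{"type":"array","items":{"type":"array","items":{"type":"number"}}}},"required":["commands"]}

```bash
ls; mkdir -p pics; python3 - <<'E'
from station import arm
import cv2,numpy as np,pickle
s=arm.read_state();print(s)
d={}
for n in ("scene","top","wrist"):
    c=arm.capture(n);d[n]=c;cv2.imwrite(f"pics/{n}0.png",c["image"])
    print(n,{k:np.round(v,3).tolist() for k,v in c.items() if k not in("image","range_z")})
pickle.dump((s,d),open("cap0.pkl","wb"))
E
```

```text
pics
{'t': 0.0, 'joint_pos': array([-1.24290890e+00,  2.64755680e-01,  1.60538696e+00, -3.56897342e-05,
        1.27371341e+00, -3.69309700e-02]), 'dq': array([ 0.00157176,  0.00033533,  0.00077855,  0.00048156, -0.00059961,
       -0.00073254]), 'tau': array([-4.04664070e-04, -5.15109551e+01, -3.67314720e+01, -2.31719814e-04,
        1.28052884e-02, -1.12364117e-05]), 'tcp_pos': array([ 0.24055455, -0.62988598,  0.22995334]), 'tool_rot': array([-0.12748222, -0.69524648, -0.12906229,  0.69550236]), 'contact_force': array([ 0.0286756 , -0.04816348, -0.14335207]), 'wrist_torque': array([ 0.00305098, -0.01097302,  0.02010011]), 'finger_gap': 0.08520320390800336}
scene {'fx': 362.038, 'fy': 362.038, 'cx': 256.935, 'cy': 182.973, 'distortion': [0.034, 0.0, 0.0, 0.0, 0.0], 'R': [[-0.869, 0.495, 0.01], [0.29, 0.525, -0.8], [-0.401, -0.692, -0.6]], 't': [0.541, -0.021, 1.323]}
top {'fx': 489.049, 'fy': 489.049, 'cx': 257.357, 'cy': 192.286, 'distortion': [-0.187, 0.0, 0.0, 0.0, 0.0], 'R': [[0.019, -1.0, 0.001], [-0.999, -0.019, -0.051], [0.051, 0.0, -0.999]], 't': [-0.154, 0.511, 1.697]}
wrist {'fx': 265.682, 'fy': 265.682, 'cx': 256.792, 'cy': 188.2, 'distortion': [-0.058, 0.0, 0.0, 0.0, 0.0], 'T_tool_cam': [[-0.0, -0.315, 0.949, -0.142], [1.0, -0.0, -0.0, 0.0], [0.0, 0.949, 0.315, -0.08], [0.0, 0.0, 0.0, 1.0]]}
```

View pics/scene0.png

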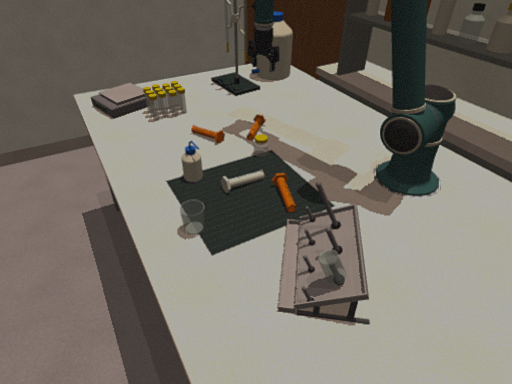

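View pics/top0.png

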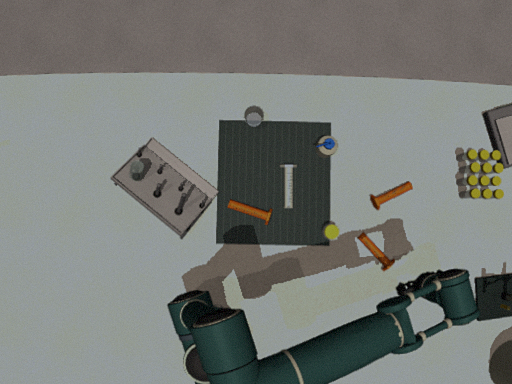

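View pics/wrist0.png

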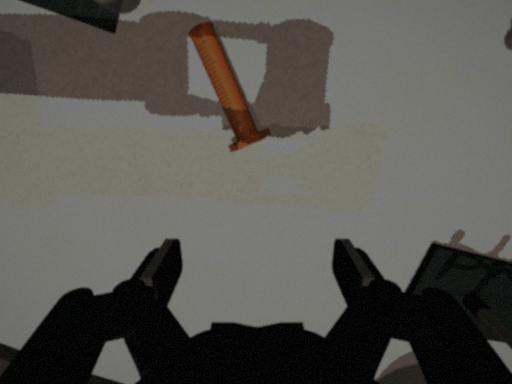

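```bash
cat > h.py <<'E'
import numpy as np,cv2,pickle
from scipy.spatial.transform import Rotation as Ro
def Rq(q): return Ro.from_quat([q[1],q[2],q[3],q[0]]).as_matrix()
def campose(c,s=None):
    if 'R' in c: R=np.array(c['R']);t=np.array(c['t']);return R.T,-R.T@t
    T=np.array(c['T_tool_cam']);Rt=Rq(s['tool_rot']);return Rt@T[:3,:3],Rt@T[:3,3]+s['tcp_pos']
def rays(c,uv,s=None):
    K=np.array([[c['fx'],0,c['cx']],[0,c['fy'],c['cy']],[0,0,1]])
    n=cv2.undistortPoints(np.array(uv,float).reshape(-1,1,2),K,np.array(c['distortion'],float)).reshape(-1,2)
    A,o=campose(c,s);d=np.c_[n,np.ones(len(n))]
    return o,d@A.T   # unit optical depth
def plane(c,uv,z,s=None):
    o,d=rays(c,uv,s);return o+d*((z-o[2])/d[:,2])[:,None]
def pts(c,uv,s=None):
    uv=np.array(uv);o,d=rays(c,uv,s);z=c['range_z'][uv[:,1].astype(int),uv[:,0].astype(int)]
    return o+d*z[:,None],z
def proj(c,X,s=None):
    A,o=campose(c,s);R=A.T;t=-R@o
    K=np.array([[c['fx'],0,c['cx']],[0,c['fy'],c['cy']],[0,0,1]])
    return cv2.projectPoints(np.array(X,float).reshape(-1,1,3),cv2.Rodrigues(R)[0],t,K,np.array(c['distortion'],float))[0].reshape(-1,2)
def cloud(c,s=None):
    h,w=c['range_z'].shape;u,v=np.meshgrid(np.arange(w),np.arange(h))
    uv=np.c_[u.ravel(),v.ravel()];P,z=pts(c,uv,s);P[z<=0]=np.nan
    return P.reshape(h,w,3)
E
python3 - <<'E'
from h import *
s,d=pickle.load(open("cap0.pkl","rb"))
c=d['top']['image'][120:260,100:350];cv2.imwrite("pics/topz.png",cv2.resize(c,None,fx=3.2,fy=3.2,interpolation=cv2.INTER_CUBIC))
c=d['scene']['image'][130:330,160:390];cv2.imwrite("pics/scz.png",cv2.resize(c,None,fx=3,fy=3,interpolation=cv2.INTER_CUBIC))
E
```

```text
(no output)
```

View pics/topz.png

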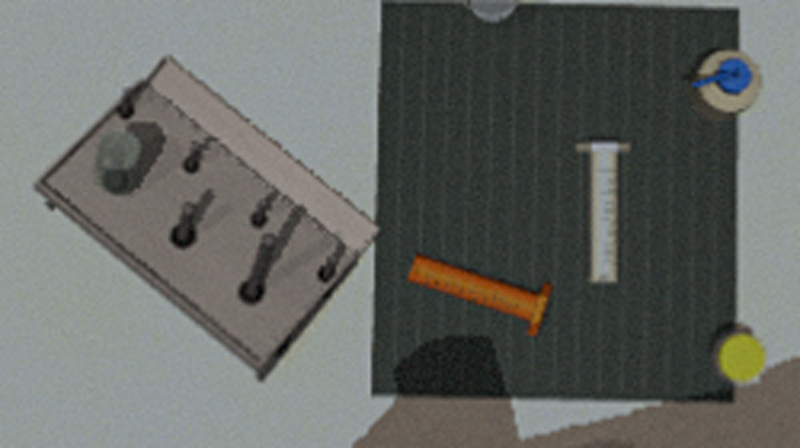

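View pics/scz.png

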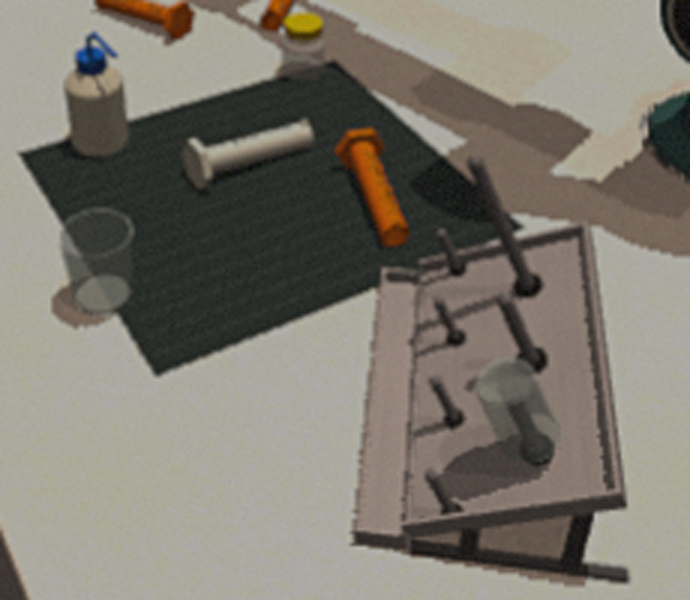

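```bash
python3 - <<'E'
from h import *
s,d=pickle.load(open("cap0.pkl","rb"))
np.set_printoptions(precision=4,suppress=True)
c=d['top'];C=cloud(c)
# plate plane
z=lambda p:(100+p[0]/3.2,120+p[1]/3.2)
poly=np.array([z((60,187)),z((150,95)),z((340,230)),z((262,350))]).astype(np.int32)
m=np.zeros(c['range_z'].shape,np.uint8);cv2.fillPoly(m,[poly],1)
P=C[m>0];P=P[np.isfinite(P[:,0])]
rng=np.random.default_rng(0);best=None
for i in range(500):
    a=P[rng.choice(len(P),3,False)];n=np.cross(a[1]-a[0],a[2]-a[0]);n/=np.linalg.norm(n)+1e-12
    k=abs((P-a[0])@n)<.004
    if best is None or k.sum()>best.sum():best=k
Q=P[best];m0=Q.mean(0);n=np.linalg.svd(Q-m0)[2][2];n*=np.sign(n[2])
print(len(P),len(Q),m0,n,'tilt',np.degrees(np.arccos(n[2])),'yaw',np.degrees(np.arctan2(n[1],n[0])),'res',((Q-m0)@n).std())
# same from scene
cs=d['scene'];S=cloud(cs);zs=lambda p:(160+p[0]/3,130+p[1]/3)
poly=np.array([zs((430,300)),zs((580,250)),zs((605,480)),zs((420,500))]).astype(np.int32)
m=np.zeros(c['range_z'].shape,np.uint8);cv2.fillPoly(m,[poly],1)
P=S[m>0];P=P[np.isfinite(P[:,0])]
print('scene pts dist to top plane',np.percentile((P-m0)@n,[5,25,50,75,95]))
best=None
for i in range(500):
    a=P[rng.choice(len(P),3,False)];nn=np.cross(a[1]-a[0],a[2]-a[0]);nn/=np.linalg.norm(nn)+1e-12
    k=abs((P-a[0])@nn)<.004
    if best is None or k.sum()>best.sum():best=k
Q=P[best];mm=Q.mean(0);nn=np.linalg.svd(Q-mm)[2][2];nn*=np.sign(nn[2])
print(len(P),len(Q),mm,nn,'tilt',np.degrees(np.arccos(nn[2])),'yaw',np.degrees(np.arctan2(nn[1],nn[0])))
# table and mat height
print('bench',C[230:240,120:140].reshape(-1,3)[:,2].mean(), 'mat',np.nanmedian(C[130:150,230:245,2]),np.nanmedian(C[200:230,300:320,2]))
# post base & tip
print('base', z((252,290)),'tip',z((268,240)))
def tri(u1,u2):
    o1,d1=rays(c,[u1]);o2,d2=rays(cs,[u2]);d1=d1[0]/np.linalg.norm(d1);d2=d2[0]/np.linalg.norm(d2)
    A=np.stack([d1,-d2],1);k=np.linalg.lstsq(A,o2-o1,rcond=None)[0];p,q=o1+k[0]*d1,o2+k[1]*d2
    return (p+q)/2,np.linalg.norm(p-q)
b,e1=tri(z((252,291)),zs((526,286)));t,e2=tri(z((267,239)),zs((476,163)))
print('base',b,e1,'tip',t,e2,'len',np.linalg.norm(t-b),'dir',(t-b)/np.linalg.norm(t-b),'base to plane',(b-m0)@n,'tip',(t-m0)@n)
# rack edges top view lines: corner points
for p in [(38,187),(262,378),(168,60),(378,232)]: print(p,plane(c,[z(p)],0.06)[0])
# depth along post in scene
for f in np.linspace(0,1,9):
    p=np.array([526,286])*(1-f)+np.array([476,163])*f;u=np.array(zs(p));X,zz=pts(cs,[u]);print(X[0],(X[0]-m0)@n)
E
```

```text
3379 1901 [0.5162 0.1768 0.0497] [ 0.3379 -0.2566  0.9055] tilt 25.10355940077742 yaw -37.211743382985574 res 0.002140928093197034
scene pts dist to top plane [-0.0014  0.0001  0.0013  0.0083  0.0876]
4112 3005 [0.5194 0.2011 0.0561] [ 0.3346 -0.263   0.9049] tilt 25.18853800271302 yaw -38.1650748666079
bench -0.001850219054452742 mat -0.0006508705678822668 -0.0007745234291651748
base (178.75, 210.625) tip (183.75, 195.0)
base [0.4414 0.1228 0.066 ] 0.0029788802019962727 tip [0.4912 0.0868 0.205 ] 0.0023145787694046857 len 0.15202354153133854 dir [ 0.3277 -0.2369  0.9146] base to plane 0.003334319121187105 tip 0.1553142037864159
(38, 187) [0.5497 0.3607 0.06  ]
(262, 378) [0.3503 0.1098 0.06  ]
(168, 60) [0.6897 0.2219 0.06  ]
(378, 232) [ 0.5082 -0.0106  0.06  ]
[0.4471 0.1301 0.0745] 0.01109419031172483
[0.4519 0.1236 0.0907] 0.029065972366132772
[0.4587 0.1193 0.1092] 0.04923714010436981
[0.4676 0.1172 0.1299] 0.07151205803694553
[0.4732 0.112  0.1464] 0.08968540766543333
[0.4776 0.1058 0.1614] 0.10638037916229455
[0.4827 0.1004 0.177 ] 0.12356999449812542
[0.488  0.0956 0.1928] 0.1409402648792997
[0.4942 0.0918 0.2093] 0.1589289415592979
```

```bash
python3 - <<'E'
from h import *
s,d=pickle.load(open("cap0.pkl","rb"))
np.set_printoptions(precision=4,suppress=True)
c=d['top'];im=c['image'];hsv=cv2.cvtColor(im,cv2.COLOR_BGR2HSV)
m=((hsv[...,2]>95)).astype(np.uint8);m[:, :270]=0;m[:,312:]=0;m[:155]=0;m[215:]=0
n,l,st,ce=cv2.connectedComponentsWithStats(m);i=1+np.argmax(st[1:,4]);print(st[i])
ys,xs=np.nonzero(l==i)
for y in range(ys.min(),ys.max()+1,3): print(y,xs[ys==y].min(),xs[ys==y].max())
# tube axis: middle of rows beyond the foot
P=[]
for y in range(ys.min()+7,ys.max()-1): 
    k=xs[ys==y];P.append(((k.min()+k.max())/2,y))
P=np.array(P);W=plane(c,P,0.019)
f=np.polyfit(W[:,0],W[:,1],1);print('yaw of axis (foot->mouth) ',np.degrees(np.arctan2(-f[0],-1)),'y at .5..',np.polyval(f,[.5,.55,.6,.65]))
print('foot end',plane(c,[(288,ys.min()-.5)],0.025+0.02),plane(c,[(288,ys.min()-.5)],0.025),'mouth end',plane(c,[(288,ys.max()+.5)],0.02))
E
```

```text
[280 164  17  44 360]
164 285 291
167 285 292
170 285 292
173 285 291
176 285 292
179 285 291
182 285 292
185 285 292
188 285 292
191 285 292
194 285 292
197 285 292
200 285 292
203 285 292
206 285 292
yaw of axis (foot->mouth)  -179.07902434501457 y at .5.. [-0.2526 -0.2518 -0.2509 -0.2501]
foot end [[ 0.6136 -0.2478  0.045 ]] [[ 0.6159 -0.249   0.025 ]] mouth end [[ 0.4626 -0.2518  0.02  ]]
```

```bash
python3 - <<'E'
from h import *
s,d=pickle.load(open("cap0.pkl","rb"))
np.set_printoptions(precision=4,suppress=True)
R=Rq(s['tool_rot']);print(R)
for name,y in (('A',1),('B',-1)):
    Rg=np.array([[0,0,-1],[0,y,0],[y,0,0]]).T
    dp=R.T@(np.array([.558,-.2515,.15])-s['tcp_pos']);rv=Ro.from_matrix(R.T@Rg).as_rotvec()
    print(name,dp/.5,np.degrees(rv)/45)
E
```

```text
[[-0.0008  0.3568 -0.9342]
 [ 0.0021 -0.9342 -0.3568]
 [-1.     -0.0023 -0.    ]]
A [ 0.161  -0.4801 -0.8631] [-3.5355 -0.004   0.0007]
B [ 0.161  -0.4801 -0.8631] [0.4645 0.0005 0.0029]
```

Call:
arm_command:
  commands:
    - [0.06,-0.48,-0.863,0.4645,0,0,85]
    - [0.06,-0.48,-0.863,0.4645,0,0,85]
    - [0.06,-0.48,-0.863,0.4645,0,0,85]
    - [0.06,-0.48,-0.863,0.4645,0,0,85]
    - [0.06,-0.48,-0.863,0.4645,0,0,85]
    - [0.06,-0.48,-0.863,0.4645,0,0,85]
    - [0.06,-0.48,-0.863,0.4645,0,0,85]
    - [0.06,-0.48,-0.863,0.4645,0,0,85]
    - [0.06,-0.48,-0.863,0.4645,0,0,85]
    - [0.06,-0.48,-0.863,0.4645,0,0,85]
    - [0.06,-0.48,-0.863,0.4645,0,0,85]
    - [0.06,-0.48,-0.863,0.4645,0,0,85]

```text
t: 1.15
tcp_pos: [0.5592, -0.2494, 0.2003]
tool_rot: [0.001, -0.707, -0.001, 0.707]
contact_force: [0.0, -0.8, -0.3]
finger_gap: 0.0847
```

```bash
cat > look.py <<'E'
import sys
from station import arm
from h import *
np.set_printoptions(precision=4,suppress=True)
def st():
    s=arm.read_state()
    try:L=pickle.load(open('states.pkl','rb'))
    except Exception:L=[pickle.load(open('cap0.pkl','rb'))[0]]
    L.append(s);pickle.dump(L,open('states.pkl','wb'));return s
def look(tag,*names):
    s=st();d={n:arm.capture(n) for n in names}
    for n in names: cv2.imwrite(f'pics/{n}{tag}.png',d[n]['image'])
    pickle.dump((s,d),open(f'cap{tag}.pkl','wb'));return s,d
def pr(s):
    print('t',round(s['t'],2),'q',s['joint_pos'],'dqmax',abs(s['dq']).max(),'p',s['tcp_pos'],'F',s['contact_force'],'gap',s['finger_gap']);print(Rq(s['tool_rot']))
if __name__=='__main__':
    s,d=look(sys.argv[1],*sys.argv[2:]);pr(s)
E
python3 look.py 1 wrist
```

```text
t 1.15 q [-0.4612  0.1686  1.7769  0.0017  1.1977  1.1084] dqmax 0.6971722452190171 p [ 0.5592 -0.2494  0.2003] F [ 0.0469 -0.7838 -0.3288] gap 0.08465628852063144
[[-0.0007  0.0006 -1.    ]
 [ 0.0022 -1.     -0.0006]
 [-1.     -0.0022  0.0007]]
```

View pics/wrist1.png

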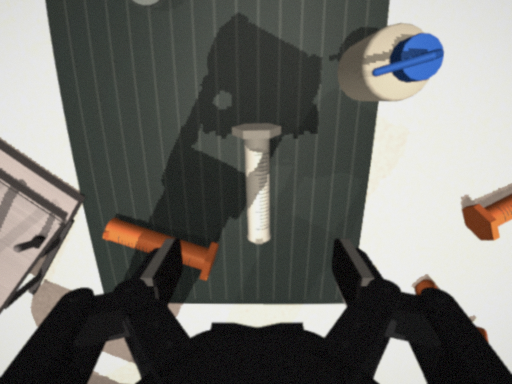

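```bash
python3 - <<'E'
from h import *
s,d=pickle.load(open("cap1.pkl","rb"))
np.set_printoptions(precision=4,suppress=True)
c=d['wrist'];im=c['image'];hsv=cv2.cvtColor(im,cv2.COLOR_BGR2HSV)
m=((hsv[...,2]>110)&(hsv[...,1]<70)).astype(np.uint8);m[:,:225]=0;m[:,290:]=0;m[:115]=0;m[255:]=0
n,l,stt,ce=cv2.connectedComponentsWithStats(m);i=1+np.argmax(stt[1:,4]);print(stt[i])
ys,xs=np.nonzero(l==i)
P=[]
for y in range(ys.min(),ys.max()+1):
    k=xs[ys==y]
    if y%8==0:print(y,k.min(),k.max())
    if y>ys.min()+25 and y<ys.max()-6:P.append(((k.min()+k.max())/2,y))
P=np.array(P);W=plane(c,P,0.019,s);f=np.polyfit(W[:,0],W[:,1],1)
print('yaw slope',np.degrees(np.arctan(f[0])),'y at',np.polyval(f,[.46,.5,.55,.6]))
print('mouth end near bench',plane(c,[(258,ys.max()+.5)],0.0,s),'at z.015',plane(c,[(258,ys.max()+.5)],0.015,s),'foot top edge',plane(c,[(257,ys.min()-.5)],0.05,s),plane(c,[(257,ys.min()-.5)],0.025,s))
C=cloud(c,s)
for y in range(ys.min(),ys.max(),8):print(C[y,258])
E
```

```text
[ 233  127   47  118 2741]
128 233 279
136 237 272
144 245 267
152 245 266
160 245 267
168 245 266
176 246 269
184 247 269
192 247 269
200 248 269
208 247 269
216 247 269
224 248 269
232 248 269
240 249 268
yaw slope 2.0047378801865965 y at [-0.2525 -0.2511 -0.2493 -0.2476]
mouth end near bench [[ 0.4389 -0.2511  0.    ]] at z.015 [[ 0.4477 -0.251   0.015 ]] foot top edge [[ 0.6127 -0.2496  0.05  ]] [[ 0.6104 -0.2495  0.025 ]]
[ 0.6102 -0.2507  0.0297]
[ 0.6037 -0.2507  0.0509]
[ 0.5932 -0.2507  0.0391]
[ 0.5838 -0.2507  0.038 ]
[ 0.5741 -0.2508  0.0369]
[ 0.5649 -0.2508  0.0386]
[ 0.554  -0.2508  0.0345]
[ 0.5443 -0.2508  0.0355]
[ 0.5338 -0.2508  0.0348]
[ 0.5231 -0.2508  0.0342]
[ 0.5121 -0.2509  0.0334]
[ 0.5009 -0.2509  0.033 ]
[ 0.4892 -0.2509  0.0319]
[ 0.4768 -0.2509  0.0302]
[ 0.4653 -0.251   0.0309]
```

```bash
cat > kin.py <<'E'
from h import *
L1,L2,OFF=.5097,.5655,.0255
def ik(R,p,D=.27,sg=1):
    h=D-.0951
    x=R[:,0];pw=p-D*x
    out=[]
    r2=pw[0]**2+pw[1]**2-OFF**2
    if r2<0:return []
    r=np.sqrt(r2);j1=np.arctan2(pw[1],pw[0])-np.arctan2(OFF,r)
    z=pw[2]-h;c3=(r*r+z*z-L1**2-L2**2)/(2*L1*L2)
    if abs(c3)>1:return []
    q3=np.arccos(c3);q2=np.arctan2(r,z)-np.arctan2(L2*np.sin(q3),L1+L2*c3)
    F=np.c_[-R[:,1],R[:,2]*-1,R[:,0]]  # flange x=-tool y, z=tool x, y=z×x
    F[:,1]=np.cross(F[:,2],F[:,0])
    M=(Ro.from_euler('z',j1)*Ro.from_euler('y',q2+q3)).as_matrix().T@F
    j5=np.arccos(np.clip(M[2,2],-1,1))
    j4=np.arctan2(M[1,2],M[0,2]);j6=np.arctan2(M[2,1],-M[2,0])
    for a in (sg*j4,sg*j4+2*np.pi,sg*j4-2*np.pi):
        if -1.31<=a<=4.45: out.append(np.array([j1,q2,q3,a,j5,j6]))
    return out
lo=np.array([-2.63,-.94,.31,-1.31,0,-2.55]);hi=np.array([2.63,2.18,2.57,4.45,2.66,2.55])
def ok(q):return np.all(q>=lo)&np.all(q<=hi)
E
cat > plan.py <<'E'
from kin import *
np.set_printoptions(precision=2,suppress=True)
L=pickle.load(open('states.pkl','rb'))
for s in L: print(s['joint_pos'],ik(Rq(s['tool_rot']),s['tcp_pos']))
n=np.array([.336,-.260,.905]);n/=np.linalg.norm(n)
base=np.array([.4400,.1245,.0600])
xs=np.cross(np.cross(n,[0,0,1]),n);xs=-xs/np.linalg.norm(xs) # down slope
ys=np.cross(n,xs)
print(xs,ys)
def fin(phi,hgt,flip,tilt=0,s=.055):
    x=np.cos(phi)*xs+np.sin(phi)*ys
    x=np.cos(tilt)*x-np.sin(tilt)*n
    y=np.cross(n,x);y/=np.linalg.norm(y);
    if flip:y=-y
    R=np.c_[x,y,np.cross(x,y)]
    g=base+n*(hgt+.010-s)   # hgt: floor height along post
    return R,g+.019*x
if __name__=='__main__':
  for D in (.24,.30):
   for sg in (1,-1):
    for flip in (0,1):
     for ph in range(-90,181,30):
      r=[]
      for hgt in (.158,.32):
        q=[a for a in ik(*fin(np.radians(ph),hgt,flip),D,sg) if ok(a)]
        r.append(q[0] if q else None)
      if r[0] is not None or r[1] is not None: print(D,sg,flip,ph,*r)
E
python3 plan.py
```

```text
[-1.24  0.26  1.61 -0.    1.27 -0.04] [array([-1.24,  0.27,  1.6 , -0.  ,  1.27, -0.04])]
[-0.46  0.17  1.78  0.    1.2   1.11] [array([-0.46,  0.17,  1.78,  0.  ,  1.2 ,  1.11])]
[ 0.72 -0.55 -0.42] [0.61 0.79 0.  ]
0.24 1 0 -90 [ 0.38  0.58  1.8  -0.69  2.21  0.68] [ 0.29  0.45  1.67 -0.94  2.34  0.37]
0.24 1 0 -60 [ 0.5   0.41  1.95 -0.92  1.85  0.58] [ 0.4   0.27  1.82 -1.07  1.93  0.29]
0.24 1 0 -30 [ 0.56  0.2   2.16 -1.15  1.45  0.57] [ 0.44  0.05  2.01 -1.19  1.48  0.26]
0.24 1 0 30 [ 0.31 -0.21  2.56  3.95  0.52  1.22] None
0.24 1 0 90 [-0.3   0.13  2.48  1.88  1.39  2.51] None
0.24 1 0 120 [-0.32  0.39  2.27  1.55  1.82  2.45] None
0.24 1 0 150 [-0.22  0.57  2.05  1.26  2.17  2.33] None
0.24 1 0 180 [-0.08  0.69  1.87  0.89  2.46  2.07] [-0.14  0.54  1.73  1.18  2.63  2.46]
0.24 1 1 -90 [ 0.38  0.58  1.8  -0.69  2.21 -2.46] None
0.24 1 1 30 [ 0.31 -0.21  2.56  3.95  0.52 -1.92] None
0.24 1 1 60 None [-0.19 -0.31  2.39  1.91  0.64 -0.18]
0.24 1 1 90 [-0.3   0.13  2.48  1.88  1.39 -0.63] [-0.36 -0.07  2.29  1.76  1.33 -0.24]
0.24 1 1 120 [-0.32  0.39  2.27  1.55  1.82 -0.69] 
[... 2730 characters left out ...]
 0.26  0.59]
0.3 -1 0 150 [-0.3   0.76  1.95 -1.12  2.17  2.21] [-0.34  0.58  1.85 -1.3   2.3   2.55]
0.3 -1 0 180 [-0.13  0.88  1.73 -0.79  2.44  1.98] [-0.17  0.72  1.63 -1.02  2.62  2.3 ]
0.3 -1 1 -90 [ 0.42  0.74  1.67  0.63  2.2  -2.41] None
0.3 -1 1 -60 [ 0.57  0.54  1.87  0.85  1.86 -2.5 ] None
0.3 -1 1 -30 [ 0.67  0.29  2.14  1.08  1.49 -2.47] None
0.3 -1 1 0 [ 0.67  0.02  2.43  1.45  1.09 -2.35] None
0.3 -1 1 30 None [ 0.18 -0.46  2.49  1.82  0.26 -2.55]
0.3 -1 1 60 None [-0.3  -0.37  2.52  4.38  0.76 -0.24]
0.3 -1 1 150 [-0.3   0.76  1.95 -1.12  2.17 -0.93] [-0.34  0.58  1.85 -1.3   2.3  -0.59]
0.3 -1 1 180 [-0.13  0.88  1.73 -0.79  2.44 -1.16] [-0.17  0.72  1.63 -1.02  2.62 -0.84]
```

Call:
arm_command:
  commands:
    - [0,0,0,0,0.3,0.4,85]
    - [0,0,0,0,0.3,0.4,85]
    - [0,0,0,0,0.3,0.4,85]
    - [0,0,0,0,0.3,0.4,85]

```text
t: 1.53
tcp_pos: [0.5582, -0.2409, 0.1954]
tool_rot: [0.11, 0.776, -0.106, -0.612]
contact_force: [-1.8, 0.4, -1.4]
finger_gap: 0.0849
```

```bash
python3 - <<'E'
from look import *
from kin import *
s=st();pr(s)
for D in (.2,.22,.24,.26,.28,.3,.32):
    for sg in (1,-1): print(D,sg,[q-s['joint_pos'] for q in ik(Rq(s['tool_rot']),s['tcp_pos'],D,sg)])
E
```

```text
t 1.53 q [-0.329  -0.0245  2.0424 -0.2897  0.8197  1.4021] dqmax 0.09862262743565876 p [ 0.5582 -0.2409  0.1954] F [-1.8338  0.3839 -1.3571] gap 0.08486775294706464
[[ 0.2284 -0.0298 -0.9731]
 [-0.2985 -0.9535 -0.0409]
 [-0.9267  0.2999 -0.2266]]
0.2 1 [array([-0.0578,  0.079 , -0.1012,  0.028 ,  0.0071, -0.077 ])]
0.2 -1 [array([-0.0578,  0.079 , -0.1012,  0.5514,  0.0071, -0.077 ])]
0.22 1 [array([-0.0508,  0.0682, -0.087 ,  0.0243,  0.0055, -0.0674])]
0.22 -1 [array([-0.0508,  0.0682, -0.087 ,  0.555 ,  0.0055, -0.0674])]
0.24 1 [array([-0.0435,  0.0575, -0.073 ,  0.0207,  0.0041, -0.0575])]
0.24 -1 [array([-0.0435,  0.0575, -0.073 ,  0.5586,  0.0041, -0.0575])]
0.26 1 [array([-0.036 ,  0.0467, -0.0591,  0.017 ,  0.0029, -0.0475])]
0.26 -1 [array([-0.036 ,  0.0467, -0.0591,  0.5623,  0.0029, -0.0475])]
0.28 1 [array([-0.0284,  0.036 , -0.0454,  0.0133,  0.0018, -0.0373])]
0.28 -1 [array([-0.0284,  0.036 , -0.0454,  0.5661,  0.0018, -0.0373])]
0.3 1 [array([-0.0206,  0.0253, -0.0317,  0.0095,  0.0009, -0.0269])]
0.3 -1 [array([-0.0206,  0.0253, -0.0317,  0.5698,  0.0009, -0.0269])]
0.32 1 [array([-0.0126,  0.0147, -0.0183,  0.0057,  0.0002, -0.0163])]
0.32 -1 [array([-0.0126,  0.0147, -0.0183,  0.5736,  0.0002, -0.0163])]
```

```bash
python3 - <<'E'
from plan import *
s=L[-1] if 0 else None
D=.349
for flip in (0,1):
  for ph in list(range(-75,1,15))+list(range(60,181,15)):
    for tilt in (0,20):
      r=[]
      for hgt in (.158,.32):
        q=[a for a in ik(*fin(np.radians(ph),hgt,flip,np.radians(tilt)),D,1)]
        q=[a for a in q if ok(a)]
        r.append(q[0] if q else None)
      if r[0] is not None and r[1] is not None: print(flip,ph,tilt,*r)
E
```

```text
[-1.24  0.26  1.61 -0.    1.27 -0.04] [array([-1.24,  0.27,  1.6 , -0.  ,  1.27, -0.04])]
[-0.46  0.17  1.78  0.    1.2   1.11] [array([-0.46,  0.17,  1.78,  0.  ,  1.2 ,  1.11])]
[-0.33 -0.02  2.04 -0.29  0.82  1.4 ] [array([-0.36,  0.02,  1.99, -0.27,  0.82,  1.36])]
[ 0.72 -0.55 -0.42] [0.61 0.79 0.  ]
0 -75 0 [ 0.54  0.76  1.65 -0.7   2.05  0.7 ] [ 0.45  0.61  1.58 -0.88  2.16  0.46]
0 -75 20 [ 0.46  0.63  1.65 -0.51  1.9   0.68] [ 0.38  0.52  1.51 -0.64  2.07  0.47]
0 -60 0 [ 0.62  0.64  1.79 -0.8   1.87  0.69] [ 0.52  0.48  1.71 -0.95  1.97  0.44]
0 -60 20 [ 0.53  0.51  1.78 -0.61  1.73  0.6 ] [ 0.44  0.39  1.64 -0.71  1.89  0.38]
0 -45 0 [ 0.69  0.51  1.94 -0.9   1.69  0.7 ] [ 0.58  0.33  1.86 -1.02  1.78  0.44]
0 -45 20 [ 0.59  0.37  1.92 -0.7   1.55  0.54] [ 0.49  0.24  1.77 -0.77  1.69  0.3 ]
0 -30 0 [ 0.75  0.37  2.1  -1.03  1.51  0.74] [ 0.63  0.17  2.02 -1.1   1.57  0.44]
0 -30 20 [ 0.63  0.22  2.07 -0.8   1.35  0.49] [ 0.51  0.08  1.92 -0.82  1.48  0.21]
0 -15 0 [ 0.79  0.23  2.27 -1.19  1.33  0.8 ] [ 0.64 -0.01  2.18 -1.21  1.35  0.44]
0 -15 20 [ 0.64  0.06  2.23 -0.91
[... 1290 characters left out ...]
 1.98  1.15  1.84 -0.46]
1 135 0 [-0.46  0.82  2.01  1.15  2.02 -0.95] [-0.48  0.61  1.93  1.28  2.14 -0.64]
1 135 20 [-0.45  0.64  1.98  0.99  1.84 -0.84] [-0.47  0.49  1.84  1.07  2.01 -0.57]
1 150 0 [-0.36  0.91  1.85  1.03  2.17 -0.99] [-0.39  0.72  1.77  1.19  2.31 -0.69]
1 150 20 [-0.36  0.74  1.84  0.88  1.99 -0.93] [-0.39  0.6   1.69  0.98  2.17 -0.69]
1 165 0 [-0.26  0.98  1.71  0.9   2.31 -1.07] [-0.3   0.81  1.63  1.08  2.47 -0.77]
1 165 20 [-0.27  0.83  1.7   0.77  2.12 -1.05] [-0.31  0.7   1.56  0.88  2.32 -0.82]
1 180 0 [-0.16  1.04  1.59  0.74  2.44 -1.19] [-0.2   0.88  1.51  0.93  2.62 -0.92]
1 180 20 [-0.18  0.89  1.59  0.63  2.24 -1.2 ] [-0.22  0.77  1.45  0.74  2.45 -1.  ]
```

```bash
cat > rel.py <<'E'
from look import *
from kin import *
def rel(s,R,p,tag=''):
    R0=Rq(s['tool_rot']);dp=R0.T@(p-s['tcp_pos'])/.5;rv=np.degrees(Ro.from_matrix(R0.T@R).as_rotvec())/45
    q=[a for a in ik(R,p,.349,1)]
    print(tag,'cmd',np.round(np.r_[dp,rv],3).tolist(),'mm',np.linalg.norm(dp)*500,'deg',np.linalg.norm(rv)*45,'q',q,[bool(ok(a)) for a in q])
def grasp():
    c=np.array([-1,-.026,0]);c/=np.linalg.norm(c);a=np.radians(8)
    x=np.sin(a)*c-np.cos(a)*np.array([0,0,1]);y=np.array([-c[1],c[0],0]);y=y if y[1]<0 else -y
    return np.c_[x,y,np.cross(x,y)]
G=np.array([.556,-.2499,.0212])
E
python3 - <<'E'
from rel import *
s=st();R=grasp();rel(s,R,G+(.015-.1)*R[:,0],'pre');rel(s,R,G+.015*R[:,0],'grasp')
E
```

```text
pre cmd [0.176, -0.038, 0.023, -0.053, -0.468, -0.393] mm 90.95596355731773 deg 27.611654029282146 q [array([-0.4214,  0.3482,  1.7448, -0.0653,  1.1754,  1.1524])] [True]
grasp cmd [0.354, -0.096, 0.095, -0.053, -0.468, -0.393] mm 189.3140746884183 deg 27.611654029282146 q [array([-0.4306,  0.441 ,  1.8265, -0.073 ,  1.0008,  1.1575])] [True]
```

Call:
arm_command:
  commands:
    - [0.176,-0.038,0.023,-0.053,-0.468,-0.393,85]
    - [0.176,-0.038,0.023,-0.053,-0.468,-0.393,85]
    - [0.176,-0.038,0.023,-0.053,-0.468,-0.393,85]
    - [0.176,-0.038,0.023,-0.053,-0.468,-0.393,85]
    - [0.176,-0.038,0.023,-0.053,-0.468,-0.393,85]
    - [0.176,-0.038,0.023,-0.053,-0.468,-0.393,85]

```text
t: 2.03
tcp_pos: [0.5687, -0.2513, 0.1044]
tool_rot: [-0.009, -0.656, -0.008, 0.755]
contact_force: [-0.1, -0.5, 1.0]
finger_gap: 0.085
```

```bash
python3 - <<'E'
from rel import *
s,d=look('2','wrist');pr(s);R=grasp();rel(s,R,G+.015*R[:,0],'grasp')
# project expected axis points
foot=np.array([.611,-.2485,.025]);m=foot+.15*np.array([-.9972,-.026,-.0697])
print(proj(d['wrist'],[foot,G,m],s), proj(d['wrist'],[foot+[0,0,.025]],s))
E
```

```text
t 2.03 q [-0.4229  0.3504  1.7433 -0.0643  1.1753  1.1522] dqmax 0.07027687459490461 p [ 0.5687 -0.2513  0.1044] F [-0.1259 -0.4722  0.967 ] gap 0.08502071883059077
[[-0.1393  0.0242 -0.9899]
 [-0.0023 -0.9997 -0.0242]
 [-0.9902 -0.001   0.1393]]
grasp cmd [0.198, -0.003, 0.002, -0.002, 0.0, 0.002] mm 99.16851934233108 deg 0.11719330928125239 q [array([-0.4306,  0.441 ,  1.8265, -0.073 ,  1.0008,  1.1575])] [True]
[[254.3917 136.4992]
 [254.7587 195.0052]
 [255.3242 268.8057]] [[254.0691 145.8711]]
```

View pics/wrist2.png

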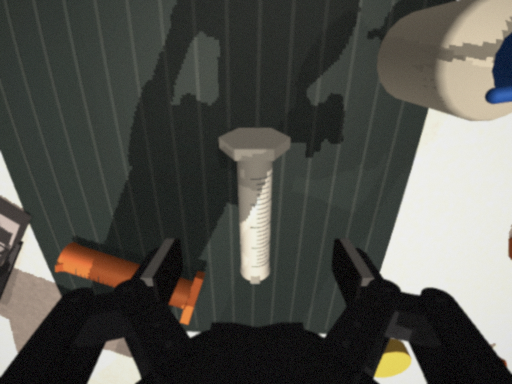

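Call:
arm_command:
  commands:
    - [0.08,-0.002,0.001,0,0,0,85]
    - [0.14,-0.003,0.002,0,0,0,85]
    - [0.17,-0.003,0.002,0,0,0,85]
    - [0.19,-0.003,0.002,0,0,0,85]
    - [0.198,-0.003,0.002,0,0,0,85]
    - [0.198,-0.003,0.002,0,0,0,85]
    - [0.198,-0.003,0.002,0,0,0,60]
    - [0.198,-0.003,0.002,0,0,0,40]
    - [0.198,-0.003,0.002,0,0,0,30]
    - [0.198,-0.003,0.002,0,0,0,20]
    - [0.198,-0.003,0.002,0,0,0,15]
    - [0.198,-0.003,0.002,0,0,0,15]

```text
t: 3.08
tcp_pos: [0.5544, -0.2499, 0.0085]
tool_rot: [-0.01, -0.657, -0.008, 0.754]
contact_force: [0.2, -0.2, 4.8]
finger_gap: 0.0286
```

```bash
python3 - <<'E'
from rel import *
s=st();pr(s)
E
```

```text
t 3.08 q [-0.4297  0.4358  1.8286 -0.0722  1.0013  1.1588] dqmax 0.001938765297276161 p [ 0.5544 -0.2499  0.0085] F [ 0.178  -0.2482  4.8264] gap 0.02855080472968473
[[-0.1365  0.0251 -0.9903]
 [-0.0042 -0.9997 -0.0247]
 [-0.9906  0.0008  0.1366]]
```

Call:
arm_command:
  commands:
    - [-0.01,0,0.001,0,0,0,15]
    - [-0.03,0,0.004,0,0,0,15]
    - [-0.07,0,0.01,0,0,0,15]
    - [-0.12,0,0.016,0,0,0,15]
    - [-0.18,0,0.025,0,0,0,15]
    - [-0.24,0,0.033,0,0,0,15]
    - [-0.297,0,0.041,0,0,0,15]
    - [-0.297,0,0.041,0,0,0,15]
    - [-0.297,0,0.041,0,0,0,15]

```text
t: 3.83
tcp_pos: [0.556, -0.2505, 0.1615]
tool_rot: [-0.01, -0.659, -0.007, 0.752]
contact_force: [-0.6, -0.1, -1.4]
finger_gap: 0.0285
```

```bash
python3 - <<'E'
from rel import *
s,d=look('3','wrist','scene');pr(s)
E
```

```text
t 3.83 q [-0.4295  0.2711  1.7329 -0.0638  1.2556  1.1398] dqmax 0.061073205749678984 p [ 0.556  -0.2505  0.1615] F [-0.6211 -0.0674 -1.4126] gap 0.028459100937574422
[[-0.1315  0.025  -0.991 ]
 [-0.0065 -0.9997 -0.0244]
 [-0.9913  0.0032  0.1316]]
```

View pics/wrist3.png

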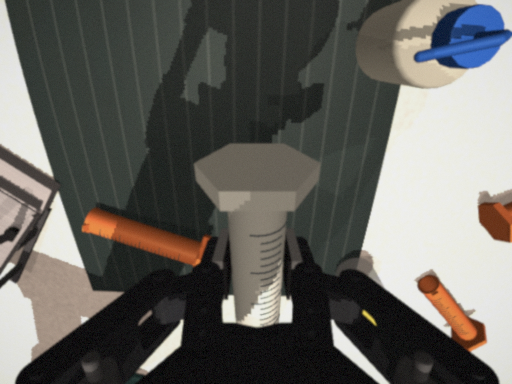

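```bash
python3 - <<'E'
from rel import *
s,d=pickle.load(open('cap3.pkl','rb'));c=d['wrist'];C=cloud(c,s);R=Rq(s['tool_rot'])
T=(C-s['tcp_pos'])@R
for v in (145,155,165,175,185,192,198,205,212,220,235,250,265,280,300,315): print(v,T[v,[225,257,290]].round(4).tolist())
g=cv2.resize(c['image'][120:340,170:350],None,fx=3,fy=3);cv2.imwrite('pics/w3z.png',g)
# plane fit upper face
m=T[150:190,210:305].reshape(-1,3);m=m[np.isfinite(m[:,0])];mm=np.median(m,0);k=abs(m-mm).max(1)<.04;m=m[k]
n=np.linalg.svd(m-m.mean(0))[2][2];print('face',m.mean(0),n,((m-m.mean(0))@n).std())
# tube top line
U=[]
for v in range(222,315,4):
    r=T[v,235:282];r=r[np.isfinite(r[:,0])];U.append(r[np.argmin(r[:,0])])
U=np.array(U);print(np.polyfit(U[:,2],U[:,0],1),U[0],U[-1])
E
```

```text
145 [[0.1584, -0.0358, -0.0324], [-0.0023, 0.0004, -0.0582], [0.1586, 0.0379, -0.0324]]
155 [[-0.0146, -0.0152, -0.0553], [-0.0144, 0.0004, -0.0552], [-0.0143, 0.0164, -0.0552]]
165 [[-0.0265, -0.0139, -0.0532], [-0.0253, 0.0004, -0.0529], [-0.0259, 0.0151, -0.053]]
175 [[-0.0352, -0.013, -0.0509], [-0.0356, 0.0004, -0.0511], [-0.0348, 0.0142, -0.0508]]
185 [[-0.0431, -0.0122, -0.0491], [-0.0438, 0.0004, -0.0493], [-0.0441, 0.0131, -0.0494]]
192 [[-0.0481, -0.0116, -0.0479], [-0.0482, 0.0003, -0.048], [-0.0486, 0.0126, -0.0481]]
198 [[-0.0481, -0.0117, -0.0455], [-0.0482, 0.0003, -0.0456], [-0.0494, 0.0126, -0.046]]
205 [[-0.0469, -0.012, -0.0422], [-0.0475, 0.0003, -0.0424], [-0.0469, 0.0131, -0.0422]]
212 [[0.1705, -0.0404, 0.0553], [-0.0348, 0.0004, -0.034], [0.1698, 0.0426, 0.055]]
220 [[0.1703, -0.0409, 0.0664], [-0.0347, 0.0004, -0.0301], [0.1725, 0.0434, 0.0675]]
235 [[-0.0122, -0.0172, -0.0105], [-0.0325, 0.0004, -0.0214], [-0.0121, 0.0185, -0.0104]]
250 [[-0.0271, -0.0155, -0.0101], [-0.03, 0.0004, -0.012], [-0.0279, 0.0166, -0.0106]]
265 [[-0.0376, -0.0144, -0.0086], [-0.0283, 0.0004, -0.0023], [-0.0375, 0.0156, -0.0085]]
280 [[-0.0377, -0.0147, -0.0004], [-0.0257, 0.0004, 0.0088], [-0.0376, 0.0159, -0.0003]]
300 [[0.1924, -0.0495, 0.2145], [-0.0226, 0.0004, 0.0247], [0.1939, 0.0523, 0.2159]]
315 [[0.1966, -0.0514, 0.2488], [-0.0198, 0.0004, 0.0382], [0.1969, 0.0542, 0.2491]]
face [-0.0298  0.0003 -0.0523] [-0.2073  0.0004 -0.9783] 0.0003460401094921601
[ 0.2185 -0.0286] [-0.0351 -0.0014 -0.0293] [-0.0207 -0.0002  0.0366]
```

View pics/w3z.png

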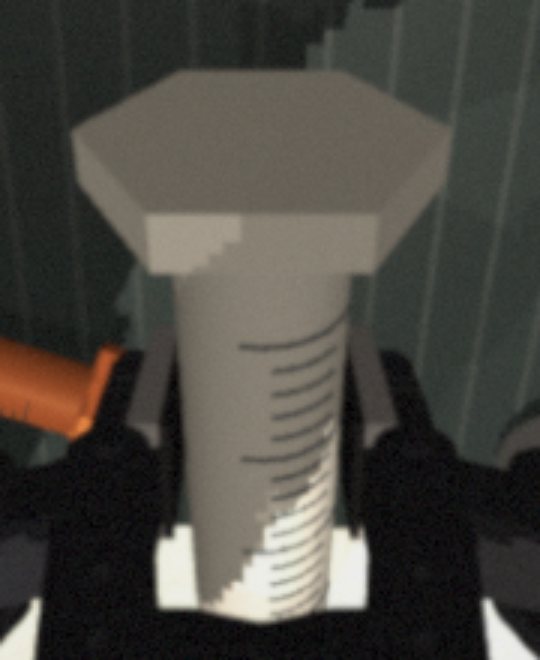

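```bash
python3 - <<'E'
from rel import *
s,d=pickle.load(open('cap0.pkl','rb'))
a=cv2.resize(d['scene']['image'][175:235,305:350],None,fx=9,fy=9,interpolation=cv2.INTER_CUBIC)
b=cv2.resize(d['top']['image'][180:225,160:205],None,fx=12,fy=12,interpolation=cv2.INTER_CUBIC)
a=cv2.copyMakeBorder(a,0,0,0,0,0);H=540
cv2.imwrite('pics/pz.png',np.hstack([cv2.resize(a,(405,540)),cv2.resize(b,(390,540)) if 0 else b[:, :390]]))
E
```

```text
(no output)
```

View pics/pz.png

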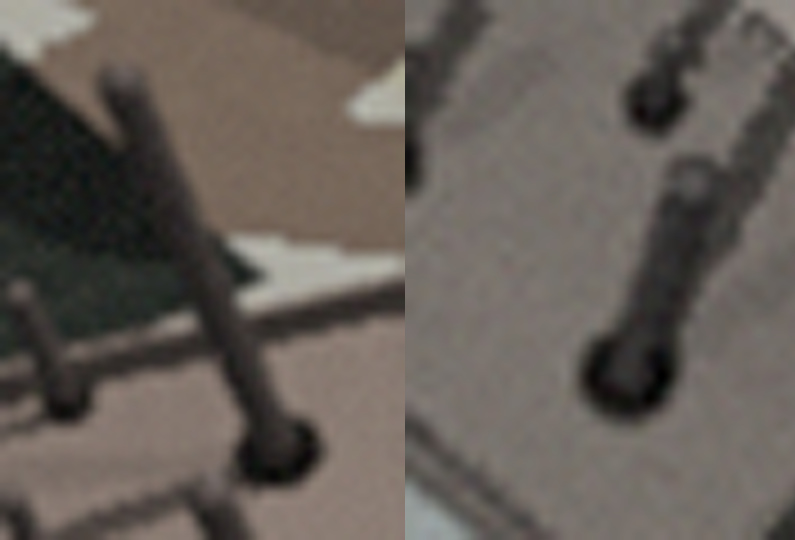

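```bash
cat > post.py <<'E'
from rel import *
s,d=pickle.load(open('cap0.pkl','rb'));cs,c=d['scene'],d['top']
S=lambda p:((p[0]+.5)/9-.5+305,(p[1]+.5)/9-.5+175)
T=lambda p:((p[0]+.5)/12-.5+160,(p[1]+.5)/12-.5+180)
def tri(u1,u2):
    o1,d1=rays(c,[u1]);o2,d2=rays(cs,[u2]);d1=d1[0]/np.linalg.norm(d1);d2=d2[0]/np.linalg.norm(d2)
    k=np.linalg.lstsq(np.stack([d1,-d2],1),o2-o1,rcond=None)[0];p,q=o1+k[0]*d1,o2+k[1]*d2
    return (p+q)/2,np.linalg.norm(p-q)
if __name__=='__main__':
    m0=np.array([.5162,.1768,.0497]);m1=np.array([.5194,.2011,.0561]);n=np.array([.3379,-.2566,.9055]);n1=np.array([.3346,-.263,.9049])
    t,e=tri(T((287,180)),S((124,88)));print('ball',t,e,(t-m0)@n,(t-m1)@n1)
    b,e=tri(T((225,372)),S((279,448)));print('sock',b,e,(b-m0)@n,(b-m1)@n1)
    print((t-b)/np.linalg.norm(t-b))
    # line from planes
    o1,d1=rays(c,[T((287,180)),T((270,270)),T((225,372))]);o2,d2=rays(cs,[S((124,88)),S((207,250)),S((250,380))])
    p1=np.linalg.svd(d1)[2][2];p2=np.linalg.svd(d2)[2][2];u=np.cross(p1,p2);u/=np.linalg.norm(u);u*=np.sign(u[2]);print('axis',u)
    # other pegs/direction check: rack edge yaw
E
python3 post.py
```

```text
ball [0.4919 0.0865 0.2051] 0.0018481079537954576 0.15562388365502314 0.1557173806519645
sock [0.4425 0.1237 0.0711] 0.0033652727638320717 0.008101934221034076 0.008200956154960247
[ 0.3344 -0.2517  0.9082]
axis [ 0.3431 -0.2521  0.9049]
```

```bash
cat > place.py <<'E'
from rel import *
n=np.array([.337,-.257,.906]);n/=np.linalg.norm(n)
ball=np.array([.4919,.0865,.2051])
ct=np.array([.2073,0,.9783]);ct/=np.linalg.norm(ct);Ot=np.array([-.0245,.0003,-.0534])
xs=-np.cross(np.cross(n,[0,0,1]),n);xs/=np.linalg.norm(xs);ys=np.cross(n,xs)
def target(phi,gap,off=np.zeros(3)): # gap: floor height above tip
    x0=np.cos(phi)*xs+np.sin(phi)*ys;t=np.arcsin(ct[0]);x=np.cos(t)*x0-np.sin(t)*n
    y=-np.cross(n,x);y/=np.linalg.norm(y);R=np.c_[x,y,np.cross(x,y)]
    O=ball+off+n*(.007+.010+gap)
    return R,O-R@Ot
def cyl(s):
    R=Rq(s['tool_rot']);return s['tcp_pos']+R@Ot,R@ct
E
python3 - <<'E'
from place import *
from scipy.spatial.transform import Slerp
s=st()
for ph in (90,100,110,120):
    print(ph);
    for g in (0,.16):
        R,p=target(np.radians(ph),g);q=ik(R,p,.349);print(p,R[:,0],q[0] if q else None,bool(q and ok(q[0])))
R,p=target(np.radians(110),.16)
R0=Rq(s['tool_rot']);sl=Slerp([0,1],Ro.from_matrix([R0,R]));print('angle',np.degrees(Ro.from_matrix(R0.T@R).magnitude()))
for f in np.linspace(0,1,9):
    Rf=sl([f]).as_matrix()[0];pf=s['tcp_pos']*(1-f)+p*f;pf=pf+[0,0,.12*np.sin(np.pi*min(f*1.0,1))]
    q=ik(Rf,pf,.349);O=pf+Rf@Ot;M=O+.15*Rf@ct
    print(round(f,2),pf,q[0] if q else None,bool(q and ok(q[0])),'mouth',M,'foot',O)
E
```

```text
90
[0.4859 0.1073 0.1687] [ 0.5234  0.8312 -0.1878] [-0.6145  0.2372  2.4789  1.4446  1.4205 -0.6948] True
[0.5398 0.0662 0.3136] [ 0.5234  0.8312 -0.1878] [-0.6205  0.0118  2.3064  1.3924  1.4852 -0.2993] True
100
[0.4842 0.1083 0.1697] [ 0.392   0.9126 -0.1158] [-0.6071  0.366   2.3707  1.3405  1.5426 -0.7408] True
[0.5381 0.0672 0.3146] [ 0.392   0.9126 -0.1158] [-0.6134  0.1496  2.2142  1.3412  1.6321 -0.3787] True
110
[0.4822 0.109  0.1706] [ 0.2466  0.968  -0.046 ] [-0.5796  0.4777  2.2596  1.2483  1.656  -0.7781] True
[0.5361 0.0679 0.3155] [ 0.2466  0.968  -0.046 ] [-0.5889  0.274   2.1156  1.2874  1.7656 -0.4447] True
120
[0.4802 0.1093 0.1714] [0.0916 0.9956 0.0195] [-0.5387  0.5756  2.1482  1.1653  1.7652 -0.8128] True
[0.5341 0.0682 0.3163] [0.0916 0.9956 0.0195] [-0.552   0.3854  2.0137  1.2336  1.8908 -0.5029] True
angle 103.31886695222258
0.0 [ 0.5536 -0.2494  0.1576] [-0.4303  0.2758  1.7353 -0.0639  1.2554  1.1391] True mouth [ 0.4603 -0.252   0.164 ] foot [ 0.6098 -0.2483  0.1745]
0.12 [ 0.5514 -0.2097  0.2233] [-0.4834  0.1546  1.7572  0.1343  1.3065  0.9331] True 
[... 385 characters left out ...]
3566] [-0.6433 -0.0097  1.8458  0.7159  1.5157  0.4113] True mouth [ 0.468  -0.1069  0.3056] foot [ 0.5833 -0.0945  0.4009]
0.62 [ 0.5427 -0.0511  0.3672] [-0.67   -0.0037  1.9169  0.8911  1.571   0.2332] True mouth [ 0.475  -0.0638  0.3038] foot [ 0.5751 -0.0595  0.4154]
0.75 [ 0.5405 -0.0114  0.3609] [-0.672   0.0407  1.9991  1.0485  1.6238  0.0318] True mouth [ 0.4831 -0.0181  0.2872] foot [ 0.5669 -0.0254  0.4115]
0.88 [0.5383 0.0282 0.3417] [-0.6455  0.133   2.0726  1.1824  1.6852 -0.1968] True mouth [0.492  0.0298 0.2604] foot [0.5589 0.008  0.3928]
1.0 [0.5361 0.0679 0.3155] [-0.5889  0.274   2.1156  1.2874  1.7656 -0.4447] True mouth [0.501  0.0796 0.2296] foot [0.5515 0.041  0.3654]
```

```bash
cat > wp.py <<'E'
from place import *
from scipy.spatial.transform import Slerp
import sys
s=st();pr(s)
s3=pickle.load(open('cap3.pkl','rb'))[0]
R,p=target(np.radians(110),.16);sl=Slerp([0,1],Ro.from_matrix([Rq(s3['tool_rot']),R]))
f=float(sys.argv[1]);rel(s,sl([f]).as_matrix()[0],s3['tcp_pos']*(1-f)+p*f+[0,0,.12*np.sin(np.pi*f)])
E
python3 wp.py .35
```

```text
t 3.93 q [-0.4295  0.2743  1.737  -0.0638  1.2554  1.1399] dqmax 0.023862312458894704 p [ 0.5536 -0.2494  0.1576] F [ 0.2131 -0.2516 -1.6738] gap 0.028344933954414852
[[-0.1379  0.025  -0.9901]
 [-0.0035 -0.9997 -0.0247]
 [-0.9904  0.0001  0.1379]]
 cmd [-0.326, -0.221, 0.049, -0.353, 0.516, -0.507] mm 198.30021596838213 deg 36.23351232835989 q [array([-0.5875,  0.0223,  1.7874,  0.4911,  1.4365,  0.6117])] [True]
```

Call:
arm_command:
  commands:
    - [-0.04,-0.02,0.006,-0.035,0.052,-0.051,15]
    - [-0.1,-0.06,0.014,-0.09,0.13,-0.127,15]
    - [-0.16,-0.1,0.022,-0.16,0.23,-0.228,15]
    - [-0.22,-0.145,0.03,-0.23,0.335,-0.33,15]
    - [-0.28,-0.185,0.04,-0.29,0.43,-0.42,15]
    - [-0.315,-0.21,0.047,-0.335,0.49,-0.48,15]
    - [-0.326,-0.221,0.049,-0.353,0.516,-0.507,15]
    - [-0.326,-0.221,0.049,-0.353,0.516,-0.507,15]

```text
t: 4.6
tcp_pos: [0.548, -0.139, 0.3219]
tool_rot: [-0.052, 0.771, 0.241, -0.587]
contact_force: [0.3, -0.4, -0.8]
finger_gap: 0.0287
```

```bash
python3 wp.py .7
```

```text
t 4.6 q [-0.5866  0.0204  1.7899  0.4919  1.4364  0.6138] dqmax 0.05573337484469648 p [ 0.548  -0.139   0.3219] F [ 0.3342 -0.3696 -0.8427] gap 0.02865201021472636
[[ 0.1949  0.3111 -0.9302]
 [ 0.4325 -0.8785 -0.2032]
 [-0.8803 -0.3627 -0.3058]]
 cmd [0.016, -0.232, -0.061, -0.354, 0.508, -0.511] mm 120.03056036647446 deg 36.12566734968366 q [array([-0.6746,  0.0169,  1.9647,  0.9894,  1.602 ,  0.1161])] [True]
```

Call:
arm_command:
  commands:
    - [0.002,-0.02,-0.006,-0.035,0.051,-0.051,15]
    - [0.004,-0.06,-0.015,-0.09,0.13,-0.13,15]
    - [0.007,-0.105,-0.026,-0.16,0.23,-0.23,15]
    - [0.01,-0.15,-0.039,-0.23,0.33,-0.332,15]
    - [0.013,-0.19,-0.05,-0.29,0.42,-0.42,15]
    - [0.015,-0.22,-0.058,-0.335,0.48,-0.485,15]
    - [0.016,-0.232,-0.061,-0.354,0.508,-0.511,15]
    - [0.016,-0.232,-0.061,-0.354,0.508,-0.511,15]

```text
t: 5.27
tcp_pos: [0.5405, -0.0264, 0.3621]
tool_rot: [-0.11, 0.806, 0.452, -0.366]
contact_force: [-0.0, -0.2, -1.4]
finger_gap: 0.0282
```

```bash
python3 wp.py 1
```

```text
t 5.27 q [-0.6709  0.0188  1.9703  0.9893  1.5996  0.119 ] dqmax 0.041372895546520266 p [ 0.5405 -0.0264  0.3621] F [-0.0064 -0.1765 -1.4125] gap 0.02824434855024812
[[ 0.324   0.6482 -0.6891]
 [ 0.8093 -0.5672 -0.153 ]
 [-0.49   -0.5081 -0.7083]]
 cmd [0.195, -0.065, 0.043, -0.311, 0.436, -0.435] mm 105.24189006630964 deg 31.059614423292995 q [array([-0.5889,  0.274 ,  2.1156,  1.2874,  1.7656, -0.4447])] [True]
```

Call:
arm_command:
  commands:
    - [0.02,-0.006,0.004,-0.04,0.056,-0.056,15]
    - [0.05,-0.017,0.011,-0.1,0.14,-0.14,15]
    - [0.085,-0.03,0.02,-0.16,0.225,-0.225,15]
    - [0.125,-0.043,0.028,-0.22,0.31,-0.31,15]
    - [0.16,-0.054,0.036,-0.27,0.38,-0.38,15]
    - [0.185,-0.062,0.041,-0.3,0.42,-0.42,15]
    - [0.195,-0.065,0.043,-0.311,0.436,-0.435,15]
    - [0.195,-0.065,0.043,-0.311,0.436,-0.435,15]
    - [0.195,-0.065,0.043,-0.311,0.436,-0.435,15]

```text
t: 6.02
tcp_pos: [0.5365, 0.0676, 0.3152]
tool_rot: [-0.147, 0.775, 0.597, -0.144]
contact_force: [0.6, 0.1, -1.0]
finger_gap: 0.0285
```

```bash
python3 - <<'E'
from place import *
s,d=look('5','wrist','scene','top');pr(s)
O,z=cyl(s);M=O+.15*z;print('O',O,'mouth',M,'z',z,'post n',n)
tip=ball+.007*n;v=M-tip;print('mouth above tip',v@n,'lateral',v-(v@n)*n)
for k in('scene','top'):print(k,proj(d[k],[O,M,tip],s).round(1).tolist())
a=cv2.resize(d['scene']['image'][100:250,250:400],None,fx=4,fy=4,interpolation=cv2.INTER_CUBIC)
b=cv2.resize(d['top']['image'][140:260,120:240],(600,600),interpolation=cv2.INTER_CUBIC)
cv2.imwrite('pics/s5.png',a);cv2.imwrite('pics/t5.png',b)
E
```

```text
t 6.02 q [-0.5852  0.272   2.1145  1.2892  1.7636 -0.439 ] dqmax 0.028094815683077604 p [0.5365 0.0676 0.3152] F [ 0.6331  0.0923 -0.9507] gap 0.028457640032440137
[[ 0.2457  0.8834 -0.399 ]
 [ 0.9682 -0.2438  0.0565]
 [-0.0473 -0.4002 -0.9152]]
O [0.552  0.0408 0.3651] mouth [0.5011 0.0792 0.2294] z [-0.3394  0.256  -0.9051] post n [ 0.3369 -0.2569  0.9058]
mouth above tip 0.01994702594656539 lateral [ 0.0001 -0.0003 -0.0001]
scene [[293.2, 127.4], [314.4, 176.3], [317.1, 182.2]]
top [[191.5, 170.9], [184.5, 191.4], [183.6, 193.9]]
```

View pics/s5.png

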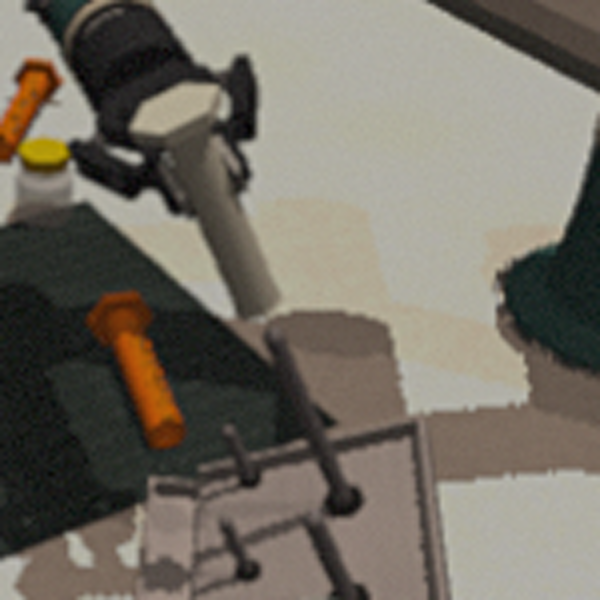

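View pics/t5.png

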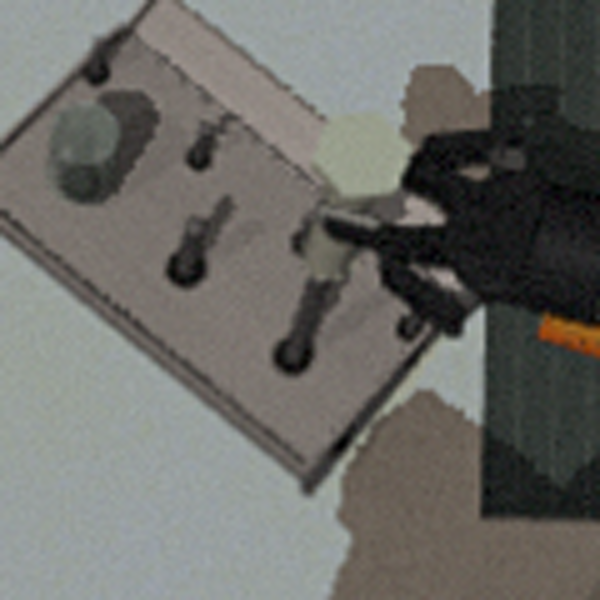

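View pics/wrist5.png

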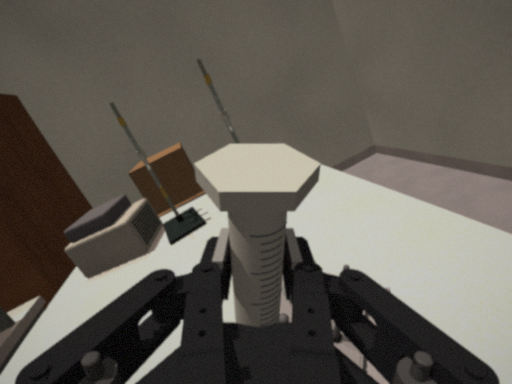

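Call:
arm_command:
  commands:
    - [0.0033,0,0.0157,0,0,0,15]
    - [0.0066,0,0.0313,0,0,0,15]
    - [0.01,0,0.047,0,0,0,15]
    - [0.0133,0,0.0626,0,0,0,15]
    - [0.0166,0,0.0783,0,0,0,15]
    - [0.0166,0,0.0783,0,0,0,15]

```text
t: 6.67
tcp_pos: [0.5221, 0.0779, 0.2785]
tool_rot: [-0.147, 0.776, 0.597, -0.144]
contact_force: [-0.4, 0.2, -1.0]
finger_gap: 0.0282
```

```bash
cat > chk.py <<'E'
from place import *
import sys
tag=sys.argv[1]
s,d=look(tag,'scene','top');print(s['t'],s['contact_force'],s['wrist_torque'],s['finger_gap'],s['joint_pos'])
O,z=cyl(s);M=O+.15*z;tip=ball+.007*n;v=M-tip;print('mouth above tip',v@n,'floor above tip',v@n-.14+0*1 if 0 else (O-tip)@n-.01,'lateral',v-(v@n)*n,'zerr',np.degrees(np.arccos(-z@n)))
lt=(O-tip);print('lat at foot',lt-(lt@n)*n)
a=cv2.resize(d['scene']['image'][110:230,280:400],(560,560),interpolation=cv2.INTER_CUBIC);cv2.imwrite(f'pics/s{tag}.png',a)
E
python3 chk.py 6
```

```text
6.6667 [-0.3601  0.177  -1.0268] [-0.6504  0.1947  0.0643] 0.028230525610236954 [-0.5841  0.3094  2.1615  1.2757  1.7383 -0.5213]
mouth above tip -0.020812899700025745 floor above tip 0.11918669099047081 lateral [-0.0005 -0.0005  0.    ] zerr 0.13384988846526674
lat at foot [-0.0002 -0.0004 -0.    ]
```

View pics/s6.png

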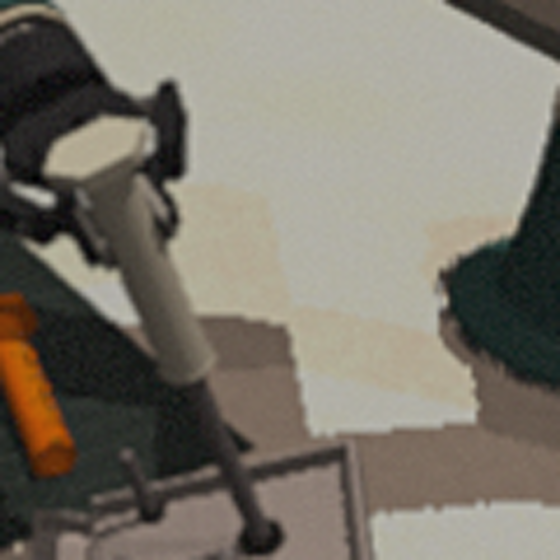

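Call:
arm_command:
  commands:
    - [0.0033,0,0.0157,0,0,0,15]
    - [0.0066,0,0.0313,0,0,0,15]
    - [0.01,0,0.047,0,0,0,15]
    - [0.0133,0,0.0626,0,0,0,15]
    - [0.0166,0,0.0783,0,0,0,15]
    - [0.02,0,0.094,0,0,0,15]
    - [0.0232,0,0.1095,0,0,0,15]
    - [0.0265,0,0.125,0,0,0,15]
    - [0.03,0,0.1408,0,0,0,15]
    - [0.0332,0,0.1565,0,0,0,15]
    - [0.0365,0,0.1722,0,0,0,15]
    - [0.0394,0,0.186,0,0,0,15]

```text
t: 7.77
tcp_pos: [0.4908, 0.1019, 0.1931]
tool_rot: [-0.146, 0.776, 0.597, -0.143]
contact_force: [1.0, 0.0, -1.6]
finger_gap: 0.0286
```

```bash
python3 chk.py 7
```

```text
7.7667 [ 1.0422  0.0096 -1.5807] [-0.5842  0.1577 -0.0081] 0.028566946031692495 [-0.5784  0.4337  2.2437  1.2546  1.6731 -0.7211]
mouth above tip -0.11485676378682583 floor above tip 0.02514316578135365 lateral [ 0.0002 -0.0008 -0.0003] zerr 0.055523453987728184
lat at foot [ 0.0001 -0.0006 -0.0002]
```

View pics/s7.png

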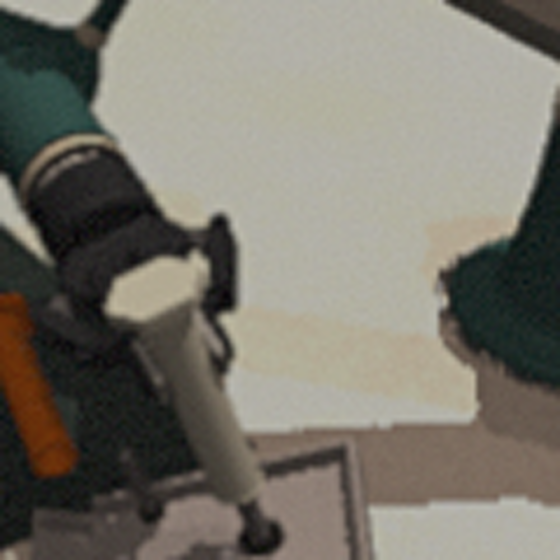

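Call:
arm_command:
  commands:
    - [0.0013,0,0.0063,0,0,0,15]
    - [0.0026,0,0.0125,0,0,0,15]
    - [0.004,0,0.0188,0,0,0,15]
    - [0.0053,0,0.025,0,0,0,15]
    - [0.0066,0,0.0313,0,0,0,15]
    - [0.0066,0,0.0313,0,0,0,15]

```text
t: 8.37
tcp_pos: [0.4845, 0.1065, 0.1778]
tool_rot: [-0.148, 0.775, 0.597, -0.144]
contact_force: [-0.3, 0.8, -0.9]
finger_gap: 0.0284
```

Call:
arm_command:
  commands:
    - [0.0004,0,0.002,0,0,0,15]
    - [0.0008,0,0.004,0,0,0,15]
    - [0.0008,0,0.004,0,0,0,15]

```text
t: 8.62
tcp_pos: [0.4838, 0.107, 0.1759]
tool_rot: [-0.148, 0.775, 0.597, -0.144]
contact_force: [-0.5, -0.1, -1.3]
finger_gap: 0.0287
```

Call:
arm_command:
  commands:
    - [0.0004,0,0.002,0,0,0,15]
    - [0.0008,0,0.004,0,0,0,15]
    - [0.0008,0,0.004,0,0,0,15]

```text
t: 8.87
tcp_pos: [0.483, 0.1076, 0.1739]
tool_rot: [-0.148, 0.775, 0.597, -0.144]
contact_force: [-0.1, 0.0, -1.4]
finger_gap: 0.0284
```

```bash
python3 - <<'E'
from place import *
s=st();print(s['t'],s['contact_force'],s['contact_force']@n,s['wrist_torque'])
O,z=cyl(s);tip=ball+.007*n;lt=(O-tip);print((O-tip)@n-.01,'lat at foot',lt-(lt@n)*n)
E
```

```text
8.8667 [-0.08    0.0331 -1.4364] -1.3365091974373167 [-0.599   0.1778 -0.0148]
0.0036335685302720973 lat at foot [-0.0003 -0.0005 -0.    ]
```

Estimated 3.6 mm left; now 1 mm per call with force checks.

Call:
arm_command:
  commands:
    - [0.0004,0,0.002,0,0,0,15]
    - [0.0004,0,0.002,0,0,0,15]

```text
t: 9.03
tcp_pos: [0.4825, 0.1079, 0.1729]
tool_rot: [-0.148, 0.775, 0.597, -0.144]
contact_force: [0.2, 0.5, -1.2]
finger_gap: 0.0282
```

Call:
arm_command:
  commands:
    - [0.0004,0,0.002,0,0,0,15]
    - [0.0004,0,0.002,0,0,0,15]

```text
t: 9.2
tcp_pos: [0.482, 0.1082, 0.1718]
tool_rot: [-0.148, 0.775, 0.597, -0.144]
contact_force: [0.6, 0.8, -0.3]
finger_gap: 0.0288
```

Call:
arm_command:
  commands:
    - [0.0004,0,0.002,0,0,0,15]
    - [0.0004,0,0.002,0,0,0,15]

```text
t: 9.37
tcp_pos: [0.4815, 0.1086, 0.1707]
tool_rot: [-0.148, 0.775, 0.597, -0.144]
contact_force: [-0.7, -0.3, -1.1]
finger_gap: 0.0285
```

Call:
arm_command:
  commands:
    - [0.0004,0,0.002,0,0,0,15]
    - [0.0004,0,0.002,0,0,0,15]

```text
t: 9.53
tcp_pos: [0.4813, 0.1088, 0.1698]
tool_rot: [-0.148, 0.775, 0.597, -0.144]
contact_force: [-0.2, 0.4, -1.0]
finger_gap: 0.0284
```

Call:
arm_command:
  commands:
    - [0.0004,0,0.002,0,0,0,15]
    - [0.0004,0,0.002,0,0,0,15]

```text
t: 9.7
tcp_pos: [0.4813, 0.1088, 0.1696]
tool_rot: [-0.148, 0.776, 0.597, -0.143]
contact_force: [0.6, -0.3, 2.3]
finger_gap: 0.0285
```

Call:
arm_command:
  commands:
    - [0.0002,0,0.001,0,0,0,15]
    - [0.0002,0,0.001,0,0,0,15]

```text
t: 9.87
tcp_pos: [0.4814, 0.1089, 0.1696]
tool_rot: [-0.148, 0.776, 0.597, -0.143]
contact_force: [0.6, 0.0, 3.1]
finger_gap: 0.0284
```

```bash
python3 chk.py 8
```

```text
9.8667 [0.5814 0.0452 3.0991] [-0.0387 -0.0861 -0.1916] 0.02837532304560434 [-0.577   0.4776  2.2619  1.2517  1.6559 -0.7774]
mouth above tip -0.1411711916874019 floor above tip -0.0011718942110272926 lateral [-0.0006 -0.0002  0.0002] zerr 0.17535681029399203
lat at foot [-0.0004 -0.0006 -0.    ]
```

View pics/s8.png

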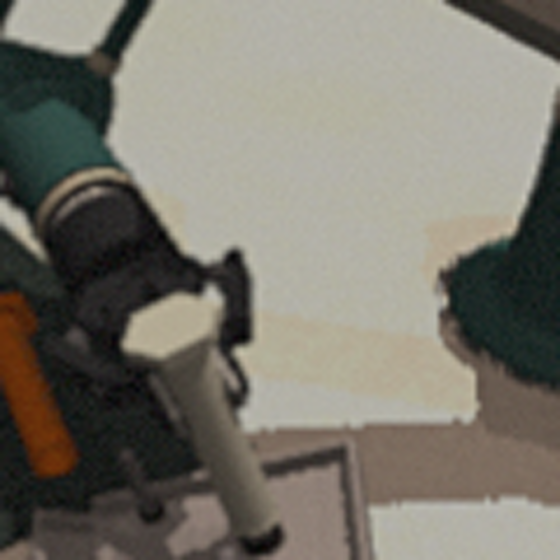

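Call:
arm_command:
  commands:
    - [0,0,0,0,0,0,28]
    - [0,0,0,0,0,0,31]
    - [0,0,0,0,0,0,34]
    - [0,0,0,0,0,0,38]
    - [0,0,0,0,0,0,44]
    - [0,0,0,0,0,0,52]
    - [0,0,0,0,0,0,62]
    - [0,0,0,0,0,0,74]
    - [0,0,0,0,0,0,85]
    - [0,0,0,0,0,0,85]
    - [0,0,0,0,0,0,85]
    - [0,0,0,0,0,0,85]

```text
t: 10.97
tcp_pos: [0.4814, 0.1088, 0.1696]
tool_rot: [-0.148, 0.776, 0.597, -0.143]
contact_force: [-0.9, 0.6, -0.9]
finger_gap: 0.0846
```

```bash
python3 chk.py 9; python3 - <<'E'
import sys
from place import *
s,d=look('9w','wrist')
print(Rq(s['tool_rot']))
E
```

```text
10.9667 [-0.8659  0.5812 -0.8975] [-0.4265  0.1053 -0.0247] 0.0846101973554604 [-0.5771  0.4775  2.2619  1.2516  1.6558 -0.7773]
mouth above tip -0.1411639874922432 floor above tip -0.001164638859075487 lateral [-0.0006 -0.0002  0.0002] zerr 0.16885152139294568
lat at foot [-0.0004 -0.0006 -0.    ]
[[ 0.2471  0.8833 -0.3983]
 [ 0.968  -0.2438  0.0598]
 [-0.0443 -0.4004 -0.9153]]
```

View pics/s9.png

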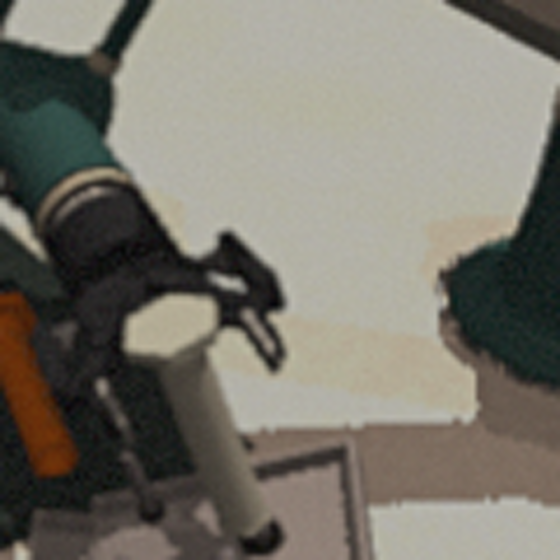

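View pics/wrist9w.png

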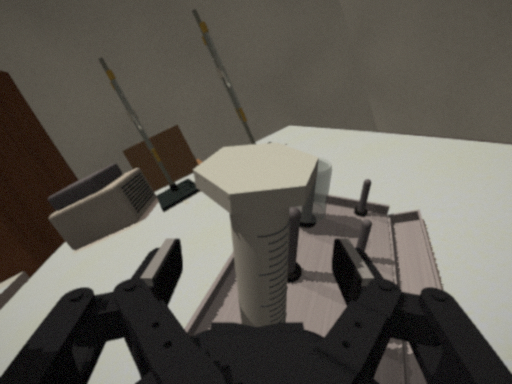

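```bash
python3 - <<'E'
from place import *
s=st();R=Rq(s['tool_rot'])
for d in(.05,.1,.15,.2):rel(s,R,s['tcp_pos']-d*R[:,0])
E
```

```text
cmd [-0.1, -0.0, 0.0, 0.0, 0.0, 0.0] mm 50.00000000000002 deg 0.0 q [array([-0.6811,  0.4917,  2.2284,  1.1567,  1.7016, -0.7741])] [True]
 cmd [-0.2, -0.0, 0.0, 0.0, 0.0, 0.0] mm 100.00000000000004 deg 0.0 q [array([-0.7731,  0.508 ,  2.1861,  1.0741,  1.7478, -0.7678])] [True]
 cmd [-0.3, 0.0, -0.0, 0.0, 0.0, 0.0] mm 150.00000000000006 deg 0.0 q [array([-0.8567,  0.5292,  2.1348,  1.0007,  1.7952, -0.7607])] [True]
 cmd [-0.4, -0.0, 0.0, 0.0, 0.0, 0.0] mm 200.00000000000006 deg 0.0 q [array([-0.9319,  0.5552,  2.0751,  0.9364,  1.8436, -0.753 ])] [True]
```

Call:
arm_command:
  commands:
    - [-0.01,0,0,0,0,0,85]
    - [-0.025,0,0,0,0,0,85]
    - [-0.045,0,0,0,0,0,85]
    - [-0.07,0,0,0,0,0,85]
    - [-0.1,0,0,0,0,0,85]
    - [-0.13,0,0,0,0,0,85]
    - [-0.16,0,0,0,0,0,85]
    - [-0.19,0,0,0,0,0,85]
    - [-0.22,0,0,0,0,0,85]
    - [-0.24,0,0,0,0,0,85]
    - [-0.24,0,0,0,0,0,85]

```text
t: 12.03
tcp_pos: [0.4522, -0.0101, 0.175]
tool_rot: [-0.148, 0.777, 0.596, -0.142]
contact_force: [0.1, 0.5, -0.2]
finger_gap: 0.0851
```

```bash
python3 - <<'E'
from place import *
s,d=look('10','wrist','scene','top');pr(s)
cv2.imwrite('pics/s10.png',cv2.resize(d['scene']['image'][100:330,160:400],None,fx=2.5,fy=2.5,interpolation=cv2.INTER_CUBIC))
cv2.imwrite('pics/t10.png',cv2.resize(d['top']['image'][100:260,100:360],None,fx=3,fy=3,interpolation=cv2.INTER_CUBIC))
E
```

```text
t 12.03 q [-0.8083  0.5129  2.166   1.0461  1.7667 -0.7628] dqmax 0.03561137754855161 p [ 0.4522 -0.0101  0.175 ] F [ 0.0966  0.4938 -0.1725] gap 0.0850990796637363
[[ 0.2501  0.883  -0.3971]
 [ 0.9672 -0.247   0.0599]
 [-0.0451 -0.399  -0.9158]]
```

View pics/s10.png

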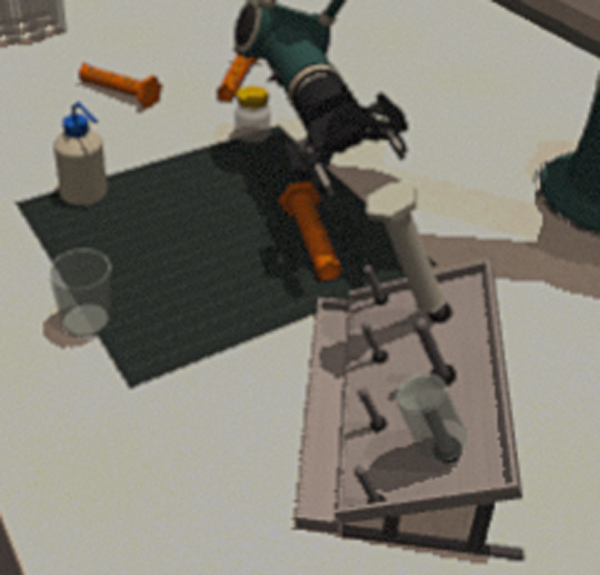

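View pics/t10.png

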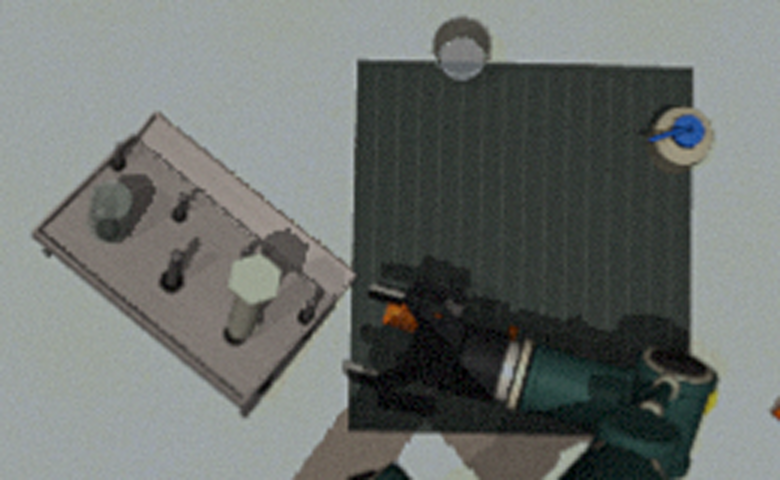

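View pics/wrist10.png

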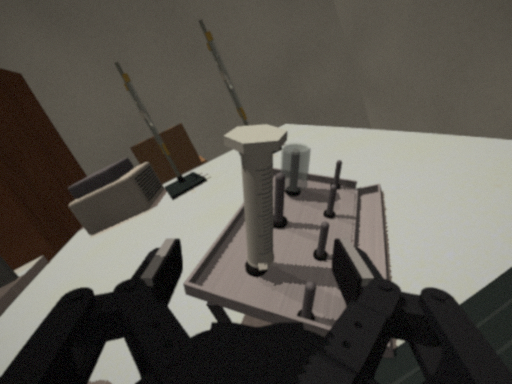

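```bash
python3 - <<'E'
from place import *
s,d=pickle.load(open('cap10.pkl','rb'));c=d['top'];C=cloud(c)
u,v=100+255/3,100+280/3
P=C[int(v)-4:int(v)+5,int(u)-4:int(u)+5].reshape(-1,3);P=P[np.isfinite(P[:,0])];P=P[P[:,2]>.15]
k=np.linalg.svd(P-P.mean(0))[2][2];k*=np.sign(k[2]);print(P.mean(0),'underside above ball along n',(P.mean(0)-ball)@n,'axis',k,'lean from post deg',np.degrees(np.arccos(k@n)))
s=arm.read_state();print(s['t'],arm.sign_off())
E
```

```text
[0.4969 0.0792 0.2188] underside above ball along n 0.015956797780348017 axis [ 0.3454 -0.3114  0.8853] lean from post deg 3.369915327802409
the job is handed in; nothing more can be done
12.1833 None
```

The measuring cylinder is mouth down over the tallest peg with its closed end resting on the tip. The hand is open and drawn back about 120 mm, and I handed the job in at 12.2 s.

I gripped the tube about 55 mm from the foot, lifted it and turned it in line with the leaning peg. I lowered it in 1 mm steps until the wrist force rose by about 4 N, then opened the fingers slowly and withdrew.

**Checks that agreed:**
- **Seating:** after release, the depth image put the foot's underside 16 mm above the centre of the peg's round tip. Resting on the tip should give 17 mm.
- **Contact point:** contact came 1.2 mm lower than my camera estimate, within the calibration error.
- **Lean:** the cylinder leans about 3° from the peg's axis, which the play in the bore allows.
- **Other ware:** the rack, the beakers and the wash bottle look unmoved in the last pictures. The arm partly hides the pot and the orange cylinder on the mat from above, but the scene camera shows both where they were.
- **Force:** the hand read near zero force at the end.

No check failed. I did not measure the cylinder again after handing in.

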